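# Hold a gearbox brake open with its splined key

## Task

The brake of the grey gearbox is held off by pushing its splined key down. Take the key whose stem has four lugs (a plus-shaped section) and whose grip is a flat bar out of the stand, leaving the hexagonal, round-knobbed one standing there, put its tip upright into the mouth of the gearbox's hub, turn it until the lugs drop in between the hub's teeth, and push it fully home, collar on the hub's rim. A spring pushes the key out again, so finish while still gripping the key and holding it down.

Things in the scene. Friction and masses are not known exactly. Their poses are not given: they have to be found in the camera images.
- spline_key: Key to use, steel, 76 mm tall, 0.1-0.2 kg, upright. Origin: centre of its lower tip, z up. From the tip: round nose 10 mm across up to z=8 mm; four lugs, a plus 30 mm across with 7 mm arms along the key's x and y, z=8-32 (first 4 mm tapered; repeats every 90 deg); collar 40 mm across, z=40-46. In the stand only the nose is in a hole, the lugs rest on the stand's top.
- key_bar (a point): Centre of the splined key's black grip bar, 61 mm above the tip, axes as the key's. The bar is 46 mm long (x), 14 mm thick (y) and 30 mm high (its top at 76 mm); grip it across its thickness, from above.
- hex_key: The other key, not for this hub: same height, nose and collar, but its stem is a hexagon 24 mm across flats instead of a plus, and its black grip is a round knob 32 mm across. Origin at its tip.
- key_stand: Fixed aluminium block 165 (x) x 62 (y) x 20 mm on 16 mm rubber feet (top 36 mm above the bench); origin at the bench level under its centre. Two 12 mm wide, 12 mm deep nose holes in its top at x = -50 and +50 mm of its own frame; each holds one key, which one varies.
- gearbox: Fixed grey gearbox 120 (x) x 100 (y) x 50 mm on a dark base plate and 16 mm feet (top 66 mm above the bench), with a dark motor stub (38 mm across, 45 mm long) out of its +x side; origin at the bench level under its centre. The hub stands upright at the centre of its top.
- hub_mouth (a point): Centre of the hub's top rim, 78 mm above the bench, z up. Steel tube, 56 mm outside, 32 mm bore. 5 mm below the rim start four teeth that leave a plus-shaped opening, its 9.4 mm slots along this point's x and y (repeats every 90 deg; about 1.2 mm clearance a side). The hub is captive; it turns up to 0.7 rad either way of the gearbox's x, stiffly (0.3 N m).
- brake_pin (a joint): Travel (m) of the spring pin at the hub's bottom: 0 up, 0.010 with the key home. Its spring pushes up with 4 N at first, 10 N at home. Key tip below the rim: 13 mm when the lugs stop on the teeth, not lined up; lined up it slides freely to the pin at 30 mm; 40 mm at home, where the collar stops on the rim.
Not all that is in view belongs to the job. What is shaped like the spline_key but turquoise is not meant.

How it is judged (in metres and radians):
On the way, in this order (a step that is already met when the one before it is completed fails the run):
1. the splined key is lifted out of the stand by the gripper (z of spline_key in the frame of key_stand above 0.045 m and contact force between the fingers and spline_key above 0.5 N), for 0.1 s.
2. its lugs are in the round mouth of the hub (z of spline_key in the frame of hub_mouth below -0.009 m and horizontal distance between spline_key and hub_mouth below 0.006 m), for 0.02 s.
3. the lugs have dropped in between the teeth (z of spline_key in the frame of hub_mouth below -0.02 m and horizontal distance between spline_key and hub_mouth below 0.004 m), for 0.05 s.
At the end, for the whole second after the job is handed in: The splined key stands upright in the hub (within 4 mm of its axis, tilted less than 0.08 rad), its collar within 2 mm of the rim and the brake pin pressed more than 8 mm, at rest, and the fingers still hold it there with more than 1 N (z of spline_key in the frame of hub_mouth below -0.038 m and horizontal distance between spline_key and hub_mouth below 0.004 m and angle between spline_key's own z axis and vertical below 0.08 rad and value of joint brake_pin above 0.008 m and contact force between the fingers and spline_key above 1 N and linear speed of spline_key below 0.02 m/s); the arm keeps its last pose, push and grip.
It fails at once if the hexagonal key is taken from its place in the stand or knocked over (distance of hex_key from where it was at the start of the episode above 0.015 m or angle between hex_key's own z axis and vertical above 0.3 rad).
It also fails if it takes over 40 s, if anything falls off the work surface, if the arm or the gripper's body presses on something with over 40 N, if the wrist force passes 120 N, or if a joint passes its speed limit or range.

## Robot

A 6-joint arm with a two-finger parallel gripper is mounted at the origin on the work surface; the furniture and walls round the work are solid. World frame = base frame: x ahead of the robot, y to its left, z up, the work surface at z = 0. Lengths are in mm, angles in rad, forces in N, time in s.
With the tool pointing down it reaches from about 375 to 925 mm from the base axis. Payload 5.7 kg.
Tool frame: the origin (TCP) lies on the centre line of the jaws, within the pads' length; the fingertips stand 11 mm ahead of it and the grasp point (between the pads) lies 8 mm behind it (arm.tips_ahead is the distance from the TCP to the fingertips, in mm); z points along the fingers, y is the line along which they close (so a half turn about z gives the same grasp; the last joint's range is limited). The gripper opens to 85 mm and grips with 20 to 120 N. Pads are 22 mm wide; open, the fingers measure 114 mm over their backs; the gripper's body (76 mm by 85 mm) begins 54 mm behind the grasp point. The pads swing forward as they close: fully open they stand 13 mm farther back than shut.
Start: joints at [1.191, 0.359, 1.51, -0, 1.272, -0.115], TCP at [157.024, 579.058, 242.267] pointing down, gripper open.
Joint ranges: [-2.97, 2.97], [-1.01, 2.36], [0.21, 2.38], [-0.96, 4.11], [0.2, 2.71], [-2.98, 2.98]. Speed limits (rad/s): [2.39, 2.39, 3.14, 3.14, 3.14, 3.14].

## Interface

Orientations are given as a unit quaternion [w, x, y, z].
In Python, from cell import arm gives the robot as it stands. Calls block until the motion is done:
- arm.movep(position, orientation): joint-space move of the TCP to a pose.
- arm.servo_line(position, rate=150, frame=None): straight line of the TCP; frame=None keeps the orientation; rate is the mean speed in mm/s.
- arm.move_j(angles): joint-space move.
- arm.move_gripper(opening, f_grip=None): finger opening in mm; f_grip is the grip in N (None keeps the last); returns when the fingers have stopped.
- arm.dwell(seconds).
- arm.solve_ik(position, orientation): joint angles nearest the present ones, or None.
- arm.sense(): the state.
- arm.camera(name): name is "side" or "top"; returns the picture (384x512x3 uint8, red, green, blue); there is no depth.
- arm.camera_params(name): a dict with "fx", "fy", "cx", "cy" (pixels), "distortion" ([k1, k2, p1, p2, k3] as OpenCV has them; the pictures are not rectified), "world_from_camera" (4x4, takes a point from camera to world coordinates). Camera axes: x right, y down, z forward; pixel columns grow to the right and rows downward; lengths in mm; the calibration is good to about 2 mm. A picture is of the moment at which its call begins. camera_params takes no time and is no camera call.
A pose or a line that the arm cannot do raises arm.IKError and nothing moves.
- arm.sign_off(): hands the job in; it is judged then, once.
The state is a dict: "time_s": time; "joint_positions": joint angles; "joint_velocities": joint speeds; "effort": joint torques, N m; "position": TCP position; "orientation": TCP orientation; "contact_force": force on the tool from outside, world axes, zero at the start; "wrist_torque": the same for the moment, N m; "grip_width": finger opening in mm; "grip_force": force on a finger pad.
Only numpy, scipy, OpenCV 4.12 (cv2) and the standard library are available. Lean on these libraries where they do the work, as an engineer would, in place of code of your own. Each camera call takes 0.05 s, during which the arm holds its last target. There are 200 camera calls.

## Working session

There is one attempt and no reset: what is moved stays moved. The work goes in short steps, each a Python script; the robot and the scene stay as the last script left them, time stands still between calls to the robot, and variables do not carry over. Pictures are saved under pics/ and viewed, at most 10 in all, crops included, and the job is handed in when it is done.

```bash
mkdir -p pics; ls; python3 - <<'E'
from cell import arm
import cv2,numpy as np
np.set_printoptions(precision=4,suppress=True)
for n in("side","top"):
    im=arm.camera(n); cv2.imwrite(f"pics/{n}0.png",im[:,:,::-1]); p=arm.camera_params(n); print(n,p)
s=arm.sense(); print(s['time_s'],s['position'],s['orientation'],s['contact_force'],s['grip_width'],arm.tips_ahead)
E
```

```text
pics
side {'fx': 428.589428348475, 'fy': 428.589428348475, 'cx': 256.0175942453937, 'cy': 189.62661050956828, 'distortion': array([-0.1244,  0.    ,  0.    ,  0.    ,  0.    ]), 'world_from_camera': array([[ -0.9756,  -0.1086,   0.191 , 337.9488],
       [ -0.219 ,   0.4083,  -0.8862, 992.2972],
       [  0.0183,  -0.9063,  -0.4222, 559.5491],
       [  0.    ,   0.    ,   0.    ,   1.    ]])}
top {'fx': 408.07008108588576, 'fy': 408.07008108588576, 'cx': 254.23940825314253, 'cy': 190.775164121631, 'distortion': array([-0.0533,  0.    ,  0.    ,  0.    ,  0.    ]), 'world_from_camera': array([[ -0.0084,  -0.9918,   0.1275, 409.9487],
       [ -0.9999,   0.0076,  -0.0069,  41.7476],
       [  0.0059,  -0.1276,  -0.9918, 939.9388],
       [  0.    ,   0.    ,   0.    ,   1.    ]])}
0.1 [156.8122 578.5296 241.5253] [-0.0002  0.132   0.9912 -0.0008] [-0.3732 -1.0614 -0.033 ] 85.53919336371708 11.0
```

View pics/side0.png

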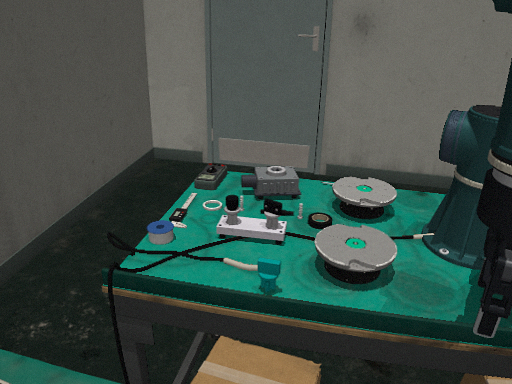

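View pics/top0.png

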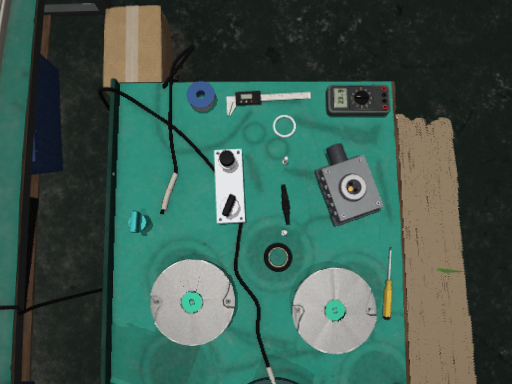

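Both views show three candidate keys:
- **Round knob:** top (227,158), side (232,203).
- **Black flat bar:** top (231,205), side (271,207).
- **Turquoise one:** top (137,222), side (268,270), a decoy.

The black flat bar fits the description. The grey gearbox hub is at top (353,187) and side (277,172). I'll confirm in one enlarged crop sheet.

```bash
python3 - <<'E'
import cv2,numpy as np
t=cv2.imread('pics/top0.png');s=cv2.imread('pics/side0.png')
c=lambda im,x,y,w,h,W,H:cv2.resize(im[y:y+h,x:x+w],(W,H),interpolation=cv2.INTER_CUBIC)
a=np.hstack([c(t,205,180,50,50,350,350),c(t,315,155,70,70,350,350)])
b=np.hstack([c(s,212,190,80,55,350,241),c(s,236,160,70,48,350,241)])
cv2.imwrite('pics/crop0.png',np.vstack([a,b]))
E
```

```text
(no output)
```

View pics/crop0.png

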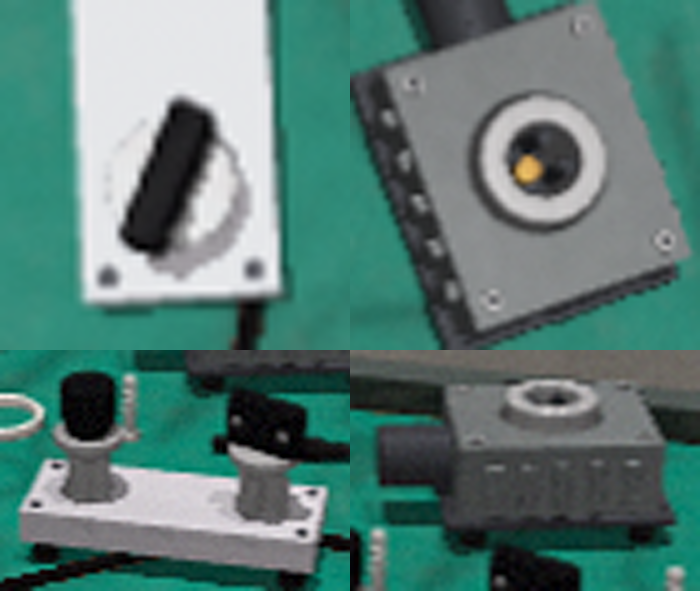

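The crop confirms that the black flat-bar key, with its plus-shaped stem, is at the stand end nearer the robot. The round-knob hex key is at the other end. The hub ring is clear in both views. Next step is measuring by masks and two-view rays.

```bash
cat > h.py <<'E'
import cv2,numpy as np
from cell import arm
from scipy.spatial.transform import Rotation as R
np.set_printoptions(precision=3,suppress=True)
def ray(n,uv):
    p=arm.camera_params(n);K=np.array([[p['fx'],0,p['cx']],[0,p['fy'],p['cy']],[0,0,1]])
    q=cv2.undistortPoints(np.float64(uv).reshape(-1,1,2),K,p['distortion']).reshape(-1,2)
    M=p['world_from_camera'];d=np.c_[q,np.ones(len(q))]@M[:3,:3].T
    return M[:3,3],d
def plane(n,uv,z):
    o,d=ray(n,uv);return o+d*((z-o[2])/d[:,2])[:,None]
def tri(uvs):
    A=np.zeros((3,3));b=np.zeros(3);L=[]
    for n,uv in uvs.items():
        o,d=ray(n,[uv]);d=d[0]/np.linalg.norm(d[0]);P=np.eye(3)-np.outer(d,d);A+=P;b+=P@o;L.append((P,o))
    x=np.linalg.solve(A,b);return x,[np.linalg.norm(P@(x-o)) for P,o in L]
def blob(mask,near):
    n,l,st,c=cv2.connectedComponentsWithStats(mask.astype(np.uint8))
    k=1+np.argmin(np.linalg.norm(c[1:]-near,axis=1)+1e3*(st[1:,4]<8));return l==k,c[k],st[k]
def quat(yaw): # tool down, tool y axis at world angle yaw+90deg, i.e. tool x along yaw
    Rm=np.array([[np.cos(yaw),np.sin(yaw),0],[np.sin(yaw),-np.cos(yaw),0],[0,0,-1]])
    q=R.from_matrix(Rm).as_quat();return [q[3],q[0],q[1],q[2]]
def roi(g,x0,y0,x1,y1):
    m=np.zeros(g.shape[:2],bool);m[y0:y1,x0:x1]=True;return m
E
cat > m.py <<'E'
from h import *
I={n:cv2.imread(f'pics/{n}0.png') for n in('top','side')}
G={n:I[n].max(axis=2).astype(int) for n in I}; sat={n:np.ptp(I[n].astype(int),axis=2) for n in I}
# bar
mt,ct,st=blob((G['top']<55)&roi(G['top'],213,185,246,222),(231,205))
ms0=((G['side']<45)&roi(G['side'],255,192,292,222)).astype(np.uint8)
ms,cs,ss=blob(cv2.morphologyEx(ms0,cv2.MORPH_OPEN,np.ones((8,8),np.uint8)),(272,207))
print('bar',ct,st,cs,ss,tri({'top':ct,'side':cs}))
u=np.argwhere(mt)[:,::-1];W=plane('top',u.astype(float),100)[:,:2];w,v=np.linalg.eigh(np.cov(W.T))
print('bar ang',np.arctan2(v[1,1],v[0,1]),'ext',np.sqrt(12*w),W.mean(0))
# hub ring
for n,c,b in(('top',(353,187),(330,165,375,210)),('side',(277,171),(262,158,296,186))):
    for T in(140,160,175):
        m,_,s=blob((G[n]>T)&(sat[n]<25)&roi(G[n],*b),c)
        cn=max(cv2.findContours(m.astype(np.uint8),cv2.RETR_EXTERNAL,cv2.CHAIN_APPROX_NONE)[0],key=len)
        print(n,T,s,cv2.fitEllipse(cn))
np.savetxt('/dev/stdout',G['side'][162:184,264:292],fmt='%3d')
cv2.imwrite('pics/hub1.png',np.hstack([cv2.resize(I['top'][172:202,338:368],(500,500),interpolation=cv2.INTER_CUBIC),np.clip(cv2.resize(I['top'][176:198,342:364],(300,500),interpolation=cv2.INTER_CUBIC).astype(float)*2.5,0,255)]))
E
python3 m.py
```

```text
bar [228.475 205.128] [223 195  12  21 141] [271.5 207. ] [268 202   8  11  88] (array([491.514,  90.264,  88.436]), [np.float64(1.9756218010173328), np.float64(1.975621801017361)])
bar ang 2.77060431138785 ext [13.752 43.508] [488.483  89.356]
top 140 [341 174  25  25 296] ((353.3533935546875, 186.3336181640625), (23.685728073120117, 24.208011627197266), 141.51438903808594)
top 160 [342 175  24  24 263] ((353.3184814453125, 186.44850158691406), (23.040088653564453, 23.67495346069336), 142.7061767578125)
top 175 [342 175  24  24 233] ((353.3227844238281, 186.5369110107422), (22.609418869018555, 23.35773277282715), 126.19650268554688)
side 140 [267 166  19   7  70] ((275.8858337402344, 168.98748779296875), (6.270040988922119, 17.731765747070312), 91.55890655517578)
side 160 [268 166  17   7  50] ((276.08258056640625, 168.8998260498047), (6.086245059967041, 16.185869216918945), 91.10957336425781)
side 175 [279 166   6   6  11] ((277.3041076660156, 168.6770477294922), (5.1680684089660645, 12.559194564819336), 95.70502471923828)
74 167 169 184 169 154 175 172 173 176 191 173 129  95 115 
[... 781 characters left out ...]
34 132 130 130 129 132
 96  99  94  99  93  96 102 100 101 101  94  83  87  90  88  88  91  90  88  91  82  78  77  80  74  76  77  76
 67  71  70  69  68  69  70  64  69  71  73  70  69  68  73  72  70  69  70  68  68  69  67  69  67  67  71  67
 67  65  67  66  65  68  65  67  68  71  69  70  73  69  70  68  66  71  70  71  66  74  68  71  67  68  68  66
 61  57  65  63  67  67  72  75  62  67  68  70  72  85  96  86  70  71  74  67  91 109  91  68  75  72  74 103
120 126 111  69  70  62  90 110  88  79  67  72  65  70  85  74  66  71  70  63  67  76  68  67  71  75  64  66[ WARN:0@0.527] global loadsave.cpp:1063 imwrite_ Unsupported depth image for selected encoder is fallbacked to CV_8U.
```

View pics/hub1.png

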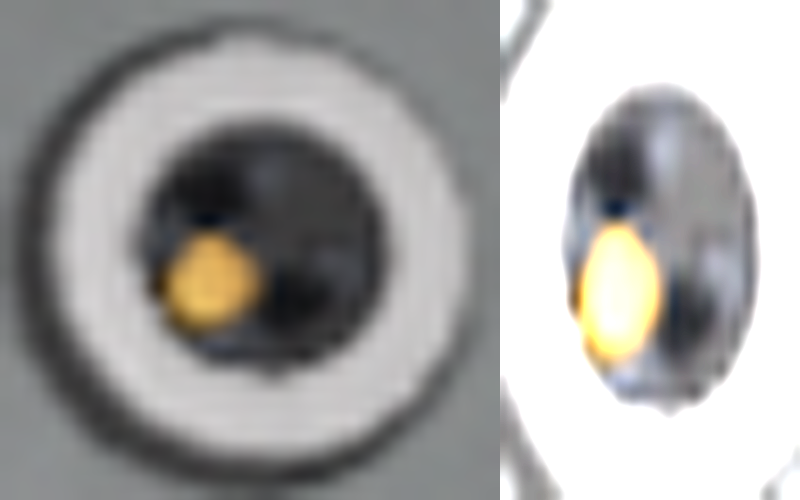

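The zoomed hub shows the slot ends as dark patches near crop (208,180) and (305,297), with the pin at (210,280). That puts the slots at roughly 66° mod 90° in world, close to the key's present angle. I'll refine the side bar mask, then triangulate the bar and the hub.

```bash
cat > m2.py <<'E'
from h import *
I={n:cv2.imread(f'pics/{n}0.png') for n in('top','side')}
G={n:I[n].max(axis=2).astype(int) for n in I}
mt,ct,st=blob((G['top']<70)&roi(G['top'],213,185,246,222),(229,205))
print('bar top',ct,st)
for T in(45,60,75):
    ms0=((G['side']<T)&roi(G['side'],258,194,290,216)).astype(np.uint8)
    ms,cs,ss=blob(cv2.morphologyEx(ms0,cv2.MORPH_OPEN,np.ones((7,4),np.uint8)),(272,207))
    print(T,cs,ss,tri({'top':ct,'side':cs}))
print('bar on z=89',plane('top',[ct],89))
print('\n'.join(''.join('#' if v<60 else '+' if v<90 else '.' for v in r) for r in G['side'][194:218,256:294]))
hub=tri({'top':(353.35,186.4),'side':(276,169)});print('hub',hub,plane('top',[(353.35,186.4)],78))
c=172+0; f=lambda x,y:(338+x*30/500-.5,172+y*30/500-.5)
print('slots',plane('top',[f(208,180),f(305,297),f(210,280)],68)[:,:2]-plane('top',[(353.35,186.4)],78)[:,:2])
# white stand top outline
S=(G['top']>150)&(np.ptp(I['top'].astype(int),axis=2)<40)&roi(G['top'],205,140,255,230)
m,_,s=blob(S,(229,186)); u=np.argwhere(m)[:,::-1].astype(np.float32)
r=cv2.minAreaRect(u);b=plane('top',cv2.boxPoints(r),36);print('stand',b.mean(0),b)
E
python3 m2.py
```

```text
bar top [228.623 205.199] [222 195  14  22 151]
45 [274.559 206.412] [268 199  15  16 170] (array([487.738,  89.415,  90.672]), [np.float64(1.4488459323998646), np.float64(1.4488459323998666)])
60 [273.365 204.17 ] [266 194  17  21 230] (array([489.037,  89.318,  96.172]), [np.float64(0.36792774049819715), np.float64(0.3679277404982237)])
75 [273.16  204.387] [265 194  18  21 256] (array([489.298,  89.378,  95.551]), [np.float64(0.5712862752961644), np.float64(0.5712862752962101)])
bar on z=89 [[489.34   89.678  89.   ]]
++++#+################################
######################################
#########################+############
#################+##+########+++######
#################+########+###########
#####################################.
+###++..+########+....................
........#############+................
........################+.............
........##################............
........##################............
........#++###############............
........#++###############............
........##################............
........##################............
.....+++###########+.+####............
....+###############++########........
....+###+.#########################+++
.....###.....+#######################+
.....###........+####################+
...................+#################+
......................+##############+
......................+...............
......................................
hub (array([ 529.466, -176.726,   77.557]), [np.float64(0.8097048699800186), np.float64(0.80970486998017)]) [[ 528.594 -176.688   78.   ]]
slots [[10.41   4.475]
 [-5.046 -7.629]
 [-2.724  4.723]]
stand [539.47   92.028  36.   ] [[620.815 127.555  36.   ]
 [623.473  64.412  36.   ]
 [458.063  57.228  36.   ]
 [455.529 118.917  36.   ]]
```

The bar centre agrees three ways: about (489.3, 89.6), z≈90 by triangulation, and the stand hole at (489.5, 90). The hub rim is at (529, −176.7), z 77.6. Grasping now.

```bash
cat > g.py <<'E'
from h import *
q=quat(2.77)
arm.movep([489.4,89.7,170],q); s=arm.sense();print(s['joint_positions'],s['time_s'])
arm.servo_line([489.4,89.7,89],rate=80)
print(arm.sense()['contact_force'],arm.sense()['position'])
arm.move_gripper(8,f_grip=60); s=arm.sense();print(s['grip_width'],s['grip_force'],s['contact_force'],s['position'])
arm.servo_line([489.4,89.7,190],rate=80)
s=arm.sense();print(s['grip_width'],s['grip_force'],s['contact_force'],s['position'],s['time_s'])
ims=[cv2.cvtColor(arm.camera(n),cv2.COLOR_RGB2BGR) for n in('side','top')]
cv2.imwrite('pics/side1.png',ims[0]);cv2.imwrite('pics/top1.png',ims[1])
cv2.imwrite('pics/c1.png',np.hstack([cv2.resize(ims[0][130:250,200:320],(400,400)),cv2.resize(ims[1][140:260,170:290],(400,400))]))
E
python3 g.py
```

```text
[ 0.044  0.297  1.814  0.     1.031 -1.157] 2.2333
[-0.041  0.519 -0.235] [489.829  89.71   89.415]
12.776746823642128 60.81575274467468 [-0.294  0.027  0.478] [489.484  89.723  89.082]
13.136506845196854 60.6476891040802 [ 0.093  0.142 -0.987] [488.984  89.669 189.445] 5.4667
```

View pics/c1.png

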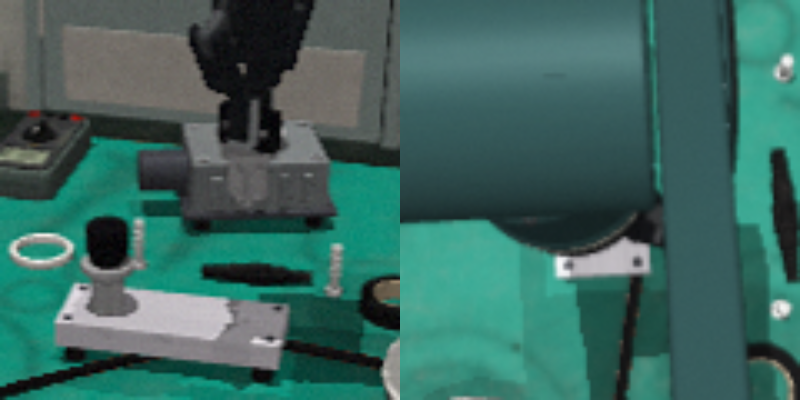

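The key is lifted in the jaws and the hex key still stands (side crop, left at (107,245)). Moving above the hub for a side check of the alignment.

```bash
cat > v.py <<'E'
from h import *
q=quat(2.967)
arm.movep([529,-176.7,175],q); arm.servo_line([529,-176.7,151],rate=60)
s=arm.sense();print(s['joint_positions'],s['position'],s['time_s'],s['grip_width'],s['contact_force'])
im=cv2.cvtColor(arm.camera('side'),cv2.COLOR_RGB2BGR);cv2.imwrite('pics/side2.png',im)
cv2.imwrite('pics/c2.png',cv2.resize(im[125:205,230:320],(800,711),interpolation=cv2.INTER_CUBIC)[:600])
E
python3 v.py
```

```text
[-0.446  0.399  1.706 -0.     1.038 -1.842] [ 528.791 -176.393  150.555] 7.1667 12.937202110738276 [-0.275  0.29  -2.075]
```

View pics/c2.png

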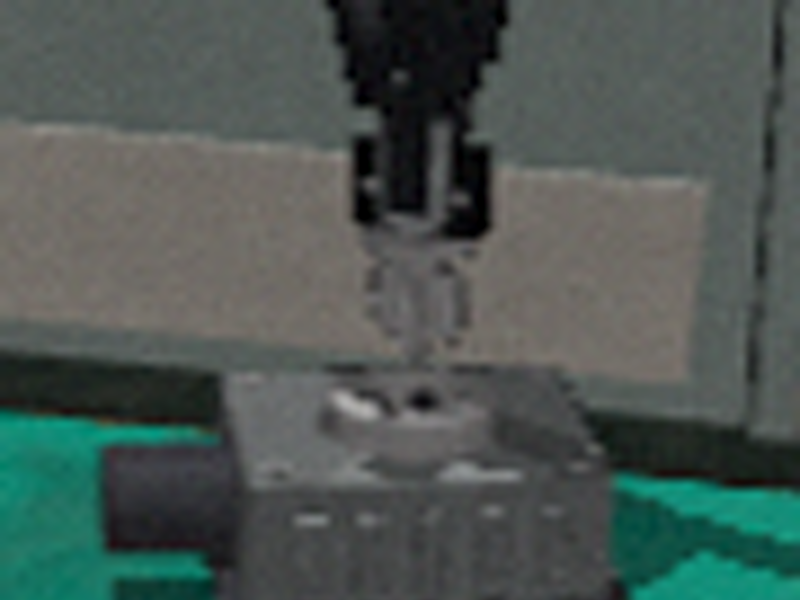

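The key hangs upright above the hub: stem axis at crop x≈417, nose at (418,350), rim spanning x≈325–490 and centred near 407. I'll convert that offset by projection before lowering.

```bash
cat > p.py <<'E'
from h import *
def proj(n,P):
    p=arm.camera_params(n);K=np.array([[p['fx'],0,p['cx']],[0,p['fy'],p['cy']],[0,0,1]]);T=np.linalg.inv(p['world_from_camera'])
    return cv2.projectPoints(np.float64(P).reshape(-1,1,3),cv2.Rodrigues(T[:3,:3])[0],T[:3,3],K,p['distortion'])[0].reshape(-1,2)
print(proj('side',[[528.8,-176.4,109.5],[529,-176.7,77.6],[528.8,-176.4,89.5]]))
im=cv2.imread('pics/side2.png').astype(int);im0=cv2.imread('pics/side0.png').astype(int)
d=np.abs(im-im0).max(axis=2)
np.savetxt('/dev/stdout',im.max(axis=2)[150:184,262:292],fmt='%3d')
E
python3 p.py
```

```text
[[276.879 159.07 ]
 [276.422 169.047]
 [276.622 165.376]]
6  96  88  53  15  15  12   5   0  79 116 112 120 115 114 113
115 116 116 117 113 112 111 115  96  79  84  80  76  88  84  75  60  48  23  16  12  12  68 112 115 111 106 109 112 112
113 116 115 115 108 114 112 116 100  83  83  90  90  86  83  77  84  87  90  94  94  96 111 116 111 103 112 114 114 108
117 119 110 111 112 111 111 112 119  92  82  97  97 102 100  95  99 103 104  99  74  85 113 112 110 108 108 112 111 110
114 113 112 116 114 118 116 115 117 118  93  76  91  91  97 100  99  76  83 116 106 109 119 110 115 113 108 111 112 113
112 107 112 113 118 117 114 109 114  91  73  98  92  88  96 102  91  70  57  92 114 120 112 111 113 114 112 112 116 114
111 111 107 114 111 114 112 112 115  84  72  96  94  89  86  91  97  97 100  85  95 114 115 112 111 110 112 112 113 112
112 111 110 114 111 113 109 110 110  79  74  97  95 100  88  84  99 105 102  79  85 111 115 113 112 112 112 108 107 112
111 114 112 120 114 119 114 112 111 111 107 101  98 105  88  86  98 101 104  77  89 112 116 113 107 110 109 111 110 109
112 116 114 110 107 
[... 2279 characters left out ...]
 120 129 131 133 128  99  76  73  73  70  72  72 108 135 135 142 136 134 134 136 139 111  74  79  77
 93  94  89  96 101 105 108 105 104 104 106 100  92  88  91  82  84  87  96  96  97  96  87  81  85  83  80  74  74  69
 74  68  73  74  78  68  72  70  72  75  73  72  77  69  77  74  72  74  76  76  77  77  68  70  70  70  69  74  74  66
 76  75  69  70  74  72  66  69  72  69  71  70  77  71  74  71  71  74  78  75  78  71  72  74  73  73  74  78  74  70
 70  73  65  62  68  71  71  70  77  81  70  74  71  75  71  65  86  85  68  74  72  74  98 117  93  71  78  77  73  93
 69 107 127 131 119  69  72  64 102 114  94  85  73  72  70  79  90  77  71  77  75  72  75  77  73  72  78  77  68  68
```

The stem is where predicted (276.7 against 276.9 px). The side view puts the hub slightly more toward +x than the top view does, so I'm taking x=529.5. Next is a guarded descent into the mouth.

```bash
cat > d.py <<'E'
from h import *
def st():
    s=arm.sense();f=np.array(s['contact_force']);return s,f
x,y=529.5,-176.7
arm.servo_line([x,y,136],rate=60);arm.dwell(.1)
s,f0=st();print('free',f0,s['position'],s['time_s'])
z=136
while z>124:
    z-=1;arm.servo_line([x,y,z],rate=20);s,f=st();d=f-f0
    print(z,s['position'],d,round(s['time_s'],2))
    if d[2]>8 or np.hypot(*d[:2])>8:break
E
python3 d.py
```

```text
free [-1.003  0.766  0.035] [ 529.559 -176.754  135.994] 7.7167
135 [ 529.549 -176.729  135.086] [ 0.624 -0.216 -0.968] 7.97
134 [ 529.469 -176.674  133.99 ] [ 1.021 -0.709 -1.384] 8.22
133 [ 529.448 -176.67   132.9  ] [ 1.028 -0.699 -1.921] 8.47
132 [ 529.451 -176.679  131.924] [ 0.603 -1.169 -1.776] 8.72
131 [ 529.453 -176.695  130.919] [ 1.024 -1.243 -0.997] 8.97
130 [ 529.433 -176.677  129.911] [ 1.425 -0.4   -0.556] 9.22
129 [ 529.476 -176.682  128.927] [ 1.429 -1.073 -2.269] 9.47
128 [ 529.424 -176.674  127.915] [ 0.131 -1.085 -0.924] 9.72
127 [ 529.444 -176.666  126.922] [ 1.273 -0.397 -0.871] 9.97
126 [ 529.674 -176.757  126.117] [ 1.036 -0.719 -0.857] 10.22
125 [ 529.734 -176.759  125.941] [-1.321  1.574  8.033] 10.47
```

Contact came at TCP z 126, so the tip is 13 mm below the rim and the lugs are resting on the teeth. Now I'll turn under a light push until the force drops.

```bash
cat > t.py <<'E'
from h import *
x,y,z=529.6,-176.7,124.8
yaw=2.967;ok=False
def go(yaw):
    arm.servo_line([x,y,z],frame=quat(yaw),rate=150)
    s=arm.sense();f=np.array(s['contact_force']);print(round(np.degrees(yaw)-180,1),s['position'],f,round(s['wrist_torque'][2],2),round(s['time_s'],2));return s['position'][2],f
for yw in 2.967+np.r_[np.arange(0.05,.45,.05)]:
    zz,f=go(yw)
    if zz<125.2 and f[2]<4: print('dropped');break
    if abs(f[:2]).max()>20 or f[2]>25:print('force');break
E
python3 t.py
```

```text
-7.1 [ 530.151 -176.978  125.952] [-1.447  0.468  7.822] 0.08 10.72
-4.3 [ 530.381 -177.089  125.948] [-0.964  0.363  7.743] 0.04 10.97
-1.4 [ 530.542 -177.186  125.958] [-1.021  0.209  6.866] -0.02 11.22
1.5 [ 530.611 -177.256  125.911] [0.046 0.068 6.625] 0.02 11.47
4.3 [ 530.726 -177.346  125.916] [-0.354 -0.576  5.975] 0.0 11.72
7.2 [ 530.771 -177.359  125.877] [ 0.412 -0.754  5.996] 0.02 11.97
10.1 [ 530.826 -177.414  125.859] [-0.481 -0.896  5.215] -0.01 12.22
12.9 [ 530.819 -177.445  125.814] [ 0.299 -0.783  5.09 ] 0.01 12.47
```

No drop between −10° and +13°. Turning back the other way past −10°.

```bash
sed -i 's/^x,y,z=.*/x,y,z=529.6,-176.7,124.5/; s/^for yw in .*/for yw in np.r_[3.25,3.13,3.01,np.arange(2.95,2.55,-.05)]:/' t.py; python3 t.py
```

```text
6.2 [ 530.937 -177.334  125.85 ] [0.101 0.851 8.171] -0.05 12.73
-0.7 [ 530.912 -177.21   125.913] [0.092 1.468 9.467] -0.04 13.0
-7.5 [ 530.896 -177.197  125.904] [-1.317  0.726  9.374] -0.03 13.27
-11.0 [ 530.92  -177.191  125.94 ] [-0.856  0.692  8.856] -0.03 13.52
-13.8 [ 530.923 -177.181  125.916] [0.023 1.137 8.926] -0.02 13.77
-16.7 [ 530.971 -177.197  125.945] [-0.188  1.549  9.555] 0.02 14.02
-19.6 [ 530.942 -177.163  125.925] [0.011 0.718 8.422] 0.02 14.27
-22.4 [ 530.971 -177.126  125.923] [-0.613  0.638  8.56 ] 0.02 14.52
-25.3 [ 530.955 -177.119  125.893] [-0.452  1.271  8.738] 0.01 14.77
-28.2 [ 530.94  -177.157  125.877] [-0.963  1.913  9.141] 0.01 15.02
-31.0 [ 530.966 -177.146  125.871] [-0.227  1.161  8.179] 0.08 15.27
-33.9 [ 530.991 -177.128  125.822] [0.08  0.768 8.072] 0.01 15.52
```

Nothing yet, and lateral misalignment may be narrowing the drop window. I'll feel for the bore walls to centre the key, then sweep the remaining angles.

```bash
cat > c.py <<'E'
from h import *
q=quat(3.2);x,y=529.8,-176.8
def go(p,yaw=3.2,rate=25):
    arm.servo_line(p,frame=quat(yaw),rate=rate);s=arm.sense();return np.array(s['position']),np.array(s['contact_force']),s['time_s'],s['wrist_torque'][2]
go([x,y,126.6],rate=150)
c=np.array([x,y]);
for ax in(0,1):
    e=[]
    for sg in(1,-1):
        t=c.copy();t[ax]+=3*sg
        p,f,_,_=go([*t,126.6]);print(ax,sg,p,f);e.append(p[ax])
    c[ax]=np.mean(e);go([*c,126.6])
print('centre',c,go([*c,126.6]))
E
python3 c.py
```

```text
0 1 [ 531.977 -176.585  126.266] [-3.159 -0.652 -0.383]
0 -1 [ 527.154 -176.96   126.838] [ 0.202  0.217 -0.583]
1 1 [ 529.791 -173.939  126.67 ] [ 0.116 -2.296 -1.734]
1 -1 [ 529.206 -179.167  126.408] [-0.021  5.04  -0.951]
centre [ 529.565 -176.553] (array([ 529.661, -176.755,  126.644]), array([-0.498,  0.07 , -0.788]), 18.425, np.float64(0.012346624085293835))
```

The free play is larger than the bore should allow, so I'll check how the key sits.

```bash
python3 - <<'E'
from h import *
im=cv2.cvtColor(arm.camera('side'),cv2.COLOR_RGB2BGR);cv2.imwrite('pics/side3.png',im)
im2=cv2.cvtColor(arm.camera('top'),cv2.COLOR_RGB2BGR);cv2.imwrite('pics/top3.png',im2)
print(arm.sense()['grip_width'],arm.sense()['grip_force'])
cv2.imwrite('pics/c3.png',np.hstack([cv2.resize(im[130:190,247:307],(500,500),interpolation=cv2.INTER_CUBIC),cv2.resize(im2[150:220,325:365],(285,500),interpolation=cv2.INTER_CUBIC)]))
E
```

```text
13.14267578300119 60.65086841583252
```

View pics/c3.png

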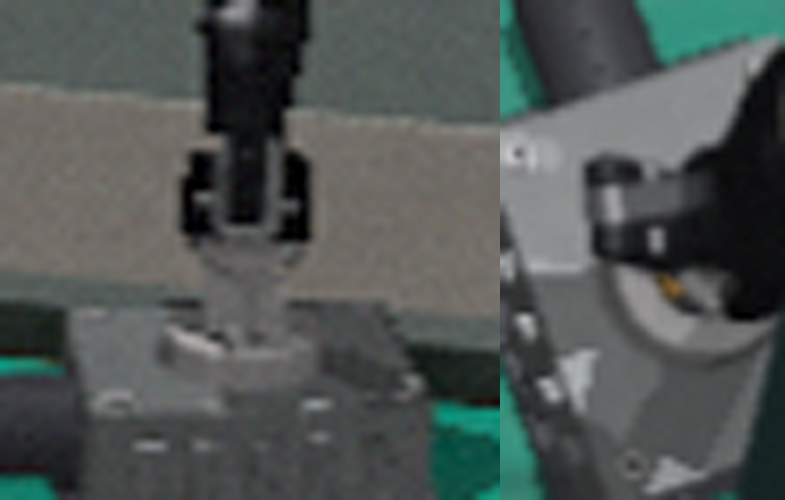

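The key stands in the mouth, upright, but about 0.7 px (≈1.4 mm) right of the rim centre in the side view, i.e. toward −x. I'll probe again pressed lightly down, so the tapered lugs can't ride up.

```bash
cat > c2.py <<'E'
from h import *
def go(p,rate=25,yaw=3.2):
    arm.servo_line(p,frame=quat(yaw),rate=rate);s=arm.sense();return np.array(s['position']),np.array(s['contact_force']),s['time_s']
c=np.array([530.,-176.7]);z=125.2
go([*c,z])
for ax in(0,1):
    for d in(1.5,3,4,0,-1.5,-3,-4,0):
        t=c.copy();t[ax]+=d;p,f,tt=go([*t,z],rate=30);print(ax,d,p,f,round(tt,2))
E
python3 c2.py
```

```text
0 1.5 [ 530.827 -176.764  125.887] [-4.579  1.508  7.607] 19.02
0 3 [ 531.804 -176.708  125.887] [-5.838  0.677  9.219] 19.27
0 4 [ 532.094 -176.669  125.878] [-7.149 -0.73  11.345] 19.52
0 0 [ 530.396 -176.968  125.929] [-0.431  0.731  7.329] 19.81
0 -1.5 [ 529.758 -177.078  125.922] [0.867 0.506 5.73 ] 20.06
0 -3 [ 528.603 -177.239  125.941] [3.201 0.319 5.513] 20.31
0 -4 [ 527.643 -177.287  125.927] [ 3.427 -0.556  4.901] 20.56
0 0 [ 529.029 -177.065  125.811] [-4.448 -0.814 11.473] 20.84
1 1.5 [ 529.394 -176.216  125.827] [-2.746 -2.321 10.777] 21.09
1 3 [ 529.8   -174.928  125.845] [-1.504 -3.405  8.361] 21.34
1 4 [ 530.026 -174.113  125.863] [-1.343 -3.201  8.025] 21.59
1 0 [ 529.887 -176.313  125.816] [-0.915  3.083 10.442] 21.88
1 -1.5 [ 529.833 -177.129  125.813] [-0.329  4.738 11.725] 22.12
1 -3 [ 529.843 -178.469  125.856] [-0.268  5.802 11.373] 22.38
1 -4 [ 529.812 -179.098  125.868] [-0.553  7.463 11.881] 22.62
1 0 [ 530.177 -177.101  125.87 ] [-1.017 -0.073  9.492] 22.91
```

The force-balanced centre is near (530, −176.8). Sweeping the unexplored angles, +6° to +53°.

```bash
sed -i 's/^x,y,z=.*/x,y,z=529.8,-176.8,124.7/; s/^for yw in .*/for yw in np.arange(3.3,4.07,.05):/' t.py; python3 t.py
```

```text
9.1 [ 530.355 -177.285  125.647] [-1.487  0.913 11.24 ] -0.0 23.16
11.9 [ 530.466 -177.344  125.557] [-0.046  0.692  9.421] 0.02 23.41
14.8 [ 530.323 -177.286  125.294] [ 0.726 -0.082  7.015] -0.01 23.66
17.7 [ 529.029 -176.546  124.158] [ 0.501 -0.338 -1.133] 0.0 23.91
dropped
```

It dropped in at about 17.7°, with the force gone and z at 124.2. Sliding down to home under guard.

```bash
cat > e.py <<'E'
from h import *
yaw=3.46;x,y=529.6,-176.8
z=124.
while z>96:
    z-=3 if z>112 else 1
    arm.servo_line([x,y,z],frame=quat(yaw),rate=40);s=arm.sense();f=np.array(s['contact_force'])
    print(z,s['position'],f,round(s['wrist_torque'][2],2),round(s['time_s'],2))
    if f[2]>24 or abs(f[:2]).max()>15:break
E
python3 e.py
```

```text
121.0 [ 529.337 -176.533  120.861] [-0.252  0.092  4.716] 0.36 24.16
118.0 [ 529.634 -176.61   120.279] [-5.118  4.306 26.068] 0.31 24.41
```

It jammed at depth ~18.7 mm with +0.36 N m, so the outside torque wants more yaw. I'll back off slightly, add yaw until the torque vanishes, and go on.

```bash
cat > e2.py <<'E'
from h import *
x,y=529.6,-176.8
def go(z,yaw):
    arm.servo_line([x,y,z],frame=quat(yaw),rate=40);s=arm.sense();f=np.array(s['contact_force'])
    print(z,round(yaw,3),s['position'],f,round(s['wrist_torque'][2],2),round(s['time_s'],2));return f,s['wrist_torque'][2],s['position'][2]
yaw=3.46
for i in range(6):
    f,t,p=go(120.3,yaw)
    if abs(t)<.08:break
    yaw+=.04*np.sign(t)
z=120
while z>96 and arm.sense()['time_s']<33:
    z-=2 if z>111 else 1
    f,t,p=go(z,yaw)
    if abs(t)>.12:yaw+=.03*np.sign(t)
    if f[2]>26 or abs(f[:2]).max()>15:break
E
python3 e2.py
```

```text
120.3 3.46 [ 529.408 -176.496  120.833] [-1.931  1.545 11.806] 0.35 24.66
120.3 3.5 [ 529.499 -176.621  120.688] [-1.765  1.432 10.785] 0.02 24.91
118 3.5 [ 529.756 -176.692  120.061] [-5.804  3.833 25.36 ] 0.02 25.16
116 3.5 [ 529.912 -176.928  119.297] [-7.531  3.531 36.279] 0.32 25.41
```

The torque is relieved, but the side force points to (−x, +y), so the key is off-centre. Continuing with an admittance-style descent that yields to side force and torque.

```bash
cat > e3.py <<'E'
from h import *
x,y,z,yaw=529.0,-176.4,121.,3.52
for i in range(22):
    arm.servo_line([x,y,z],frame=quat(yaw),rate=40);s=arm.sense();f=np.array(s['contact_force']);t=s['wrist_torque'];p=s['position']
    print(round(z,1),round(yaw,3),p,f,t,round(s['time_s'],2))
    x+=.1*f[0];y+=.1*f[1];yaw+=.1*t[2]
    if p[2]<99.8 or s['time_s']>31:break
    if f[2]<18: z=min(z,p[2])-(2.5 if p[2]>111 else 1.2)
    elif f[2]>24: z+=.5
E
python3 e3.py
```

```text
121.0 3.52 [ 529.044 -176.411  120.761] [-0.211  0.494  6.008] [0.166 0.074 0.012] 25.68
118.3 3.521 [ 529.237 -176.431  117.452] [ 1.812 -0.615 -2.141] [-0.043 -0.525  0.323] 25.93
115.0 3.553 [ 529.195 -176.397  114.166] [ 2.781 -0.277 -4.365] [-0.18  -0.572  0.144] 26.18
111.7 3.568 [ 529.261 -176.386  111.163] [ 1.548 -0.856 -4.423] [-0.028 -0.396  0.057] 26.43
108.7 3.574 [ 529.401 -176.449  108.726] [-0.175  0.913  2.042] [ 0.058 -0.072 -0.033] 26.68
107.5 3.57 [ 529.412 -176.429  107.62 ] [-1.787  0.25   3.411] [0.105 0.155 0.053] 26.93
106.3 3.576 [ 529.388 -176.42   106.327] [-0.666  1.303  4.326] [ 0.047  0.146 -0.005] 27.18
105.1 3.575 [ 529.418 -176.38   105.127] [-0.535  0.009  3.833] [-0.031  0.107 -0.008] 27.43
103.9 3.574 [ 529.401 -176.396  103.979] [-0.487 -0.009  5.397] [-0.048  0.061  0.08 ] 27.68
102.7 3.582 [ 529.43  -176.418  102.892] [-1.045 -0.353  6.19 ] [-0.027  0.122 -0.016] 27.93
101.5 3.581 [ 529.427 -176.431  101.778] [-0.046  0.807  7.243] [0.032 0.121 0.02 ] 28.18
100.3 3.583 [ 529.417 -176.388  100.656] [-0.578  0.622  8.054] [0.035 0.214 0.002] 28.43
99.1 3.583 [ 529.497 -176.412  100.044] [-2.071  0.16  13.288] [ 0.091  0.41  -0.015] 28.68
97.9 3.581 [ 529.528 -176.455   99.491] [-2.716  0.636 18.006] [0.267 0.625 0.012] 28.93
```

The spring pin engaged at z≈109 as expected, and a stop is being felt near 99.5. I'll press a little more and check the collar in the side view.

```bash
python3 - <<'E'
from h import *
for z in(96.7,96.0):
    arm.servo_line([529.1,-176.4,z],frame=quat(3.58),rate=20);s=arm.sense();print(s['position'],s['contact_force'],s['wrist_torque'],s['grip_width'],s['grip_force'],s['time_s'])
im=cv2.cvtColor(arm.camera('side'),cv2.COLOR_RGB2BGR);cv2.imwrite('pics/side4.png',im)
cv2.imwrite('pics/c4.png',cv2.resize(im[135:190,247:307],(654,600),interpolation=cv2.INTER_CUBIC))
E
```

```text
[ 529.361 -176.441   97.491] [-1.435  1.381  8.477] [0.147 0.207 0.029] 12.573038888565998 62.05325245857239 29.1833
[ 529.406 -176.438   97.142] [-1.608  2.113 13.611] [ 0.248  0.494 -0.006] 12.877570469206683 63.05071234703064 29.4333
```

View pics/c4.png

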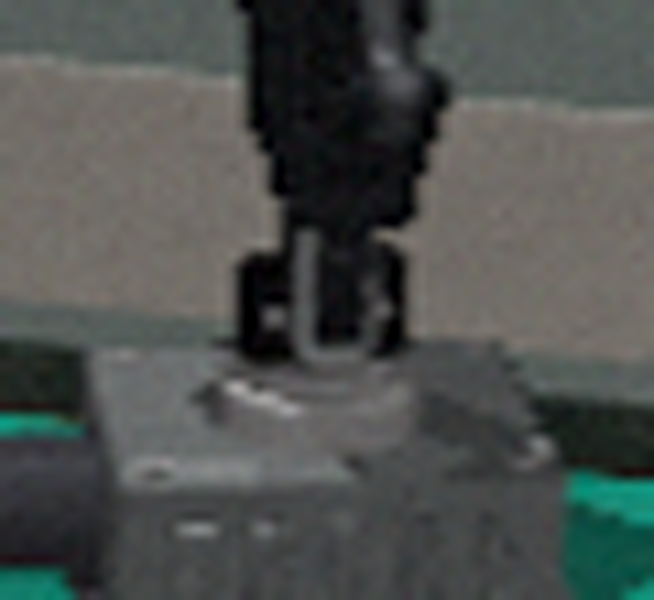

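The collar looks seated on the rim (crop ~(330,375)), with the bar gripped just above it. The force step suggests a jam or a small slip cleared. I'll raise the grip and press firmly to confirm a hard stop.

```bash
python3 - <<'E'
from h import *
arm.move_gripper(8,f_grip=110)
for z in(95.5,95.0,94.5,94):
    arm.servo_line([529.1,-176.4,z],frame=quat(3.58),rate=20);s=arm.sense();print(z,s['position'],s['contact_force'],s['wrist_torque'],s['grip_force'],s['time_s'])
    if s['contact_force'][2]>28:break
arm.dwell(.5);s=arm.sense();print(s['position'],s['contact_force'],s['time_s'])
im=cv2.cvtColor(arm.camera('side'),cv2.COLOR_RGB2BGR);cv2.imwrite('pics/side5.png',im)
cv2.imwrite('pics/c5.png',cv2.resize(im[152:182,262:292],(600,600),interpolation=cv2.INTER_CUBIC))
E
```

```text
95.5 [ 529.417 -176.454   97.17 ] [-3.711  1.997 19.598] [ 0.444  0.732 -0.039] 108.32919716835022 29.95
95.0 [ 529.444 -176.435   97.137] [-5.264  2.299 24.317] [ 0.461  0.919 -0.   ] 108.95986676216125 30.2
94.5 [ 529.425 -176.449   97.098] [-6.75   2.579 27.621] [ 0.544  1.124 -0.036] 109.6165680885315 30.45
94 [ 529.449 -176.471   97.068] [-8.339  4.444 34.003] [ 0.623  1.257 -0.013] 110.2721107006073 30.7
[ 529.427 -176.479   97.062] [-7.309  3.41  32.988] 31.2
```

View pics/c5.png

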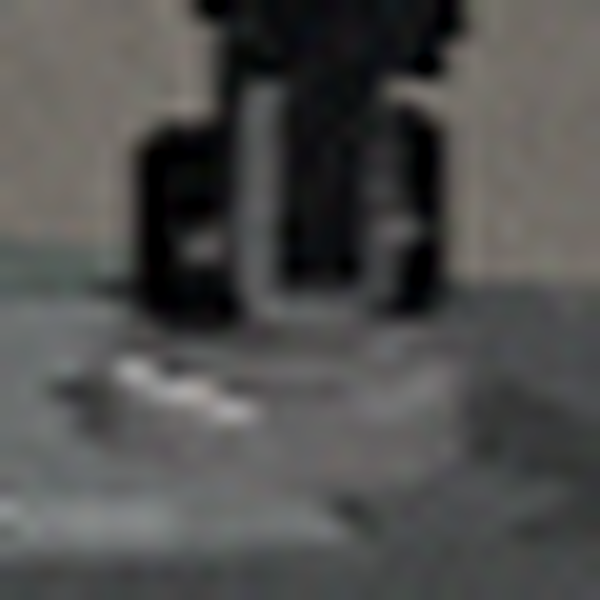

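It's a hard stop: z stays at 97.06–97.17 while the push rises from 20 to 34 N, and the collar sits flush on the rim in the picture. I'll ease to about 25 N, still well above the spring, and hand in.

```bash
python3 - <<'E'
from h import *
arm.servo_line([529.1,-176.4,95],frame=quat(3.58),rate=20);arm.dwell(.2);s=arm.sense();print(s['position'],s['contact_force'],s['grip_force'],s['time_s'])
print(arm.sign_off())
E
```

```text
[ 529.426 -176.455   97.144] [-4.628  3.757 24.025] 109.03371691703796 31.7
the job is handed in; nothing more can be done
None
```

I handed the job in at 31.7 s with the four-lug key pressed to a hard stop in the hub, collar flush on the rim in the last picture, and still gripped and held down with about 24 N; no verdict came back.

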